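# Feed a blank through the guarded channel of a hand press with the push stick

### The job

Take the wooden push stick by its grip and, with the stick alone (keep the fingers off the blank), feed the steel blank from the infeed bed through the guide channel under the clear guard and home into the nest beneath the punch, against its sprung ejector, until the catch has snapped in behind it and keeps it there. Feel for it, since the nest is clamped a little differently for each job, and never push harder than about 20 N. Then draw the stick out, lay it flat on the table off the press and let go, leaving the other things where they are.

Things in the scene. Friction and masses are not known exactly. Their poses are not given: they have to be found in the camera images.
- channel_mouth (a point): Start of the straight guide channel of the fixed hand press: on its centre line, on the bed's top (20 mm above the table). y = feed direction, x across, z up. The channel is 32 mm wide all along. Its walls are 18 mm high up to y = 85 mm; a clear guard plate, 60 mm wide, 5 mm thick, lies on them from y = 5 to 85 mm, so the tunnel is 18 mm high.
- infeed (a point): Point on the flat infeed bed (140 mm wide, 20 mm above the table, it ends 55 mm upstream of this point), on the channel's centre line, 95 mm before the channel mouth. Same axes as channel_mouth. From 51 mm before the mouth up to it, two guides 18 mm high and 10 mm thick narrow from 78 mm apart to the channel's 32 mm.
- guard_exit (a point): Channel centre line on the bed's top at the guard's end, 85 mm past the mouth; same axes as channel_mouth. Beyond it, up to 275 mm past the mouth, the channel goes on between low walls 7 mm high, which carry the nest.
- nest_rails (a point): Point on the channel's centre line, bed's top, 123 mm past the mouth. The nest, a dark steel block, is clamped on the low walls where the setter left it: its catch's hooked face lies up to 15 mm before or after this point (not measured: feel for it). The brass catch springs 5.5 mm into the channel from the +x side, 8 to 15 mm above the bed, with a ramp over the 20 mm before it.
- punch_tip (a point): Lower end of the punch, 65 mm above the bed, 165 mm past the mouth. Above it a crosshead (210 mm wide, 164 to 190 mm above the table); 25 mm on, two columns (25 mm thick, 360 mm high), 82 mm either side. Below, the nest's sprung ejector meets the blank 42 mm before home, pushes it back with 3 N, 8 N at home; if not caught the blank is thrown back. 2 mm past home it meets a hard rubber buffer.
- blank_center (a point): Centre of the blank: a plain dark steel block 30 mm wide (x), 60 mm long (y), 16 mm high, 0.14 to 0.28 kg, flat on the infeed bed before the narrowing guides, y axis roughly along the feed. Similar blocks with holes, on the table, are finished parts. Oiled: it takes under 1 N to slide, about 3 N where its front passes the catch, 8 to 10 N just before the catch snaps.
- stick_grip (a point): Grasp point of the wooden push stick, in its upright grip block (22 mm thick along x, 40 mm long along y, top 62 mm above the stick's underside); the point is 40 mm above the underside. The bar is 16 mm wide, 12 mm high, flat below, along y from 18 mm behind this point to the tip 200 mm ahead (+y). 0.11 kg. Lies on the table, robot's right.
- stick_tip (a point): Centre of the push stick's flat end face, 6 mm above the stick's underside, 200 mm along +y from the grip point.
Mind the look-alikes: they are no part of the job. What is shaped like the part that bears blank_center but pink or yellow is not meant.

How it is judged:
On the way, in this order (a step that is already met when the one before it is completed fails the run):
1. the blank goes through the guarded channel with the stick's tip at its tail (y of blank_center in the frame of channel_mouth between 0.03 and 0.09 m and distance between stick_tip and blank_center below 0.036 m), for 0.1 s.
2. the blank stays caught in the nest after the stick is drawn off it (y of blank_center in the frame of channel_mouth above 0.136 m and distance between stick_tip and blank_center above 0.04 m), for 0.3 s.
At the end, for the whole second after the job is handed in: The blank is caught in the nest: its centre 136 to 172 mm past the channel mouth and staying there against the ejector, within 4 mm of the centre line, flat, square within 0.08 rad; the push stick lies flat on the table (not on the press); both are at rest and the stick is released (y of blank_center in the frame of channel_mouth between 0.136 and 0.172 m and x of blank_center in the frame of channel_mouth between -0.004 and 0.004 m and z of blank_center in the frame of channel_mouth below 0.011 m and angle between the y axis of blank_center and the y axis of channel_mouth, either way round below 0.08 rad and height (world z) of stick_tip below 0.012 m and height (world z) of stick_grip below 0.046 m and angle between stick_grip's own z axis and vertical below 0.08 rad and linear speed of stick below 0.02 m/s and linear speed of blank below 0.01 m/s); the robot touches nothing.
It fails at once if the stick pushes the blank with more than 22 N (contact force between stick and blank above 22 N).
It fails at once if the fingers touch the blank (contact force between the fingers and blank above 0.5 N).
It fails at once if a bystander is disturbed (moved more than 30 mm) (distance of any of punched0, punched1, bearing, oilcan, spanner, driver, caliper from where it was at the start of the episode above 0.03 m).
It also fails if it takes over 59 s, if anything falls off the work surface, if the arm or the gripper's body presses on something with over 40 N, if the wrist force passes 120 N, or if a joint passes its speed limit or range.

### The arm

A 6-joint arm with a two-finger parallel gripper is mounted at the origin on the work surface. World frame = base frame: x ahead of the robot, y to its left, z up, the work surface at z = 0. Lengths are in m, angles in rad, forces in N, time in s.
With the tool pointing down it reaches from about 0.3 to 0.85 m from the base axis. Payload 5.4 kg.
Tool frame: the origin (TCP) lies on the mounting face of the last link; the fingertips stand 173 mm ahead of it and the grasp point (between the pads) lies 155 mm ahead of it; z points along the fingers, y is the line along which they close (so a half turn about z gives the same grasp; the last joint's range is limited). The gripper opens to 85 mm and grips with 20 to 120 N. Pads are 22 mm wide; open, the fingers measure 114 mm over their backs; the gripper's body (76 mm by 85 mm) begins 54 mm behind the grasp point. The pads swing forward as they close: fully open they stand 13 mm farther back than shut.
Start: joints at [-1.396, 0.158, 1.597, -0, 1.386, -0.21], TCP at [0.216, -0.533, 0.405] pointing down, gripper open.
Joint ranges: [-2.91, 2.91], [-0.94, 2.29], [0.18, 2.7], [-1.29, 4.43], [0.17, 2.64], [-3, 3]. Speed limits (rad/s): [2.57, 2.57, 3.14, 3.14, 3.14, 3.14].

### API

Orientations are given as a rotation vector (axis times angle).
In Python, from station import telemetry, optics, workorder gives the robot as it stands. The module is installed in compiled form; this text tells all that it offers.
- The arm moves only by the tool step_arm, never from a script. Its argument "moves" is a list of rows, each a list of 2 entries, a list of its own where there are three numbers: the shift along the tool's x, y, z in units of 2.5 cm (1.0 is 2.5 cm), then the turn, a rotation vector about the tool's x, y, z in units of 6 degrees (1.0 is 6 degrees). A call has 1 to 8 rows; each row shifts and turns the commanded pose from where the row before left it, along the tool's axes as they then stand; what a row does not reach is not made up. A row lasts 1/10 s, in which the tool goes at most 50 mm and 8.59 degrees, less where a joint would pass 70% of its speed; a pose out of reach is approached as far as the arm can. A call with a number of a shift or a turn outside -1 to 1 is refused whole. A call with a gripper value outside its range is refused whole. "claw" is the opening, from -1 (shut) to 1 (fully open), set as the call begins (left out, the last holds). The fingers move at their own pace and stop on an object; the grip force is fixed at half the most. Time passes only in rows, so rows that do not move let the fingers close. It gives the time, the measured TCP pose, the force, the opening and the grip force at its end, in the units of the state.
- telemetry.state(): the state, without advancing time (a new reading comes with each control period).
- optics.get_image(name): name is "scene" or "side" or "wrist"; returns a dict with "img" (420x560x3 uint8, red, green, blue), "fx", "fy", "cx", "cy" (pixels), "T" (4x4, takes a point from camera to world coordinates). Camera axes: x right, y down, z forward; pixel columns grow to the right and rows downward; lengths in m; the calibration is good to about 2 mm. A picture is of the moment at which its call begins. There is no depth.
- workorder.close_job(): hands the job in; it is judged then, once.
The state is a dict: "t": time; "joint_positions": joint angles; "qvel": joint speeds; "effort": joint torques, N m; "eef_pos": TCP position; "orientation": TCP orientation; "ft_force": force on the tool from outside, world axes, zero at the start; "moment": the same for the moment, N m; "finger_gap": finger opening in m; "gripper_force": force on a finger pad.
Only numpy, scipy, OpenCV 4.12 (cv2) and the standard library are available. Lean on these libraries where they do the work, as an engineer would, in place of code of your own. Each camera call takes 0.05 s, during which the arm holds its last target. There are 200 camera calls.

## Working session

There is one attempt and no reset: what is moved stays moved. The work goes in short steps, Python scripts to look and compute and a tool call to move; the robot and the scene stay as the last step left them, time stands still between calls to the robot, and variables do not carry over. Pictures are saved under pics/ and viewed, at most 10 in all, crops included, and the job is handed in when it is done.

Besides the shell and the picture viewer there is one more tool, called after "Emit:" as a command line: name --argument value ..., lists and objects as JSON in quotes. step_arm: Moves the arm, as the interface text tells. Its arguments: {"type":"object","properties":{"moves":{"type":"array","items":{"type":"array"}},"claw":{"type":"number"}},"required":["moves"]}

```bash
mkdir -p pics; cat > h.py <<'E'
import numpy as np, cv2
from station import telemetry, optics, workorder
from scipy.spatial.transform import Rotation as R
def shot(name,fn):
    d=optics.get_image(name); cv2.imwrite('pics/'+fn,d['img'][:,:,::-1]); 
    np.savez('pics/'+fn[:-4]+'.npz',**d); return d
def load(fn): return dict(np.load('pics/'+fn+'.npz'))
def ray(d,u,v):
    T=d['T']; r=T[:3,:3]@np.array([(u-d['cx'])/d['fx'],(v-d['cy'])/d['fy'],1.]); return T[:3,3],r
def onz(d,u,v,z):
    o,r=ray(d,u,v); return o+r*(z-o[2])/r[2]
def proj(d,p):
    T=d['T']; c=T[:3,:3].T@(np.array(p)-T[:3,3]); return [round(float(d['fx']*c[0]/c[2]+d['cx']),1),round(float(d['fy']*c[1]/c[2]+d['cy']),1)]
E
python3 - <<'E'
from h import *
ims=[shot(n,n+'0.png') for n in('scene','side','wrist')]
for d in ims: print(np.round(d['T'],3).tolist(),d['fx'],d['cx'],d['cy'])
print(telemetry.state())
E
```

```text
[[0.153, 0.884, -0.442, 0.895], [0.988, -0.14, 0.062, -0.114], [-0.007, -0.446, -0.895, 0.916], [0.0, 0.0, 0.0, 1.0]] 457.22126533020975 286.05531709645606 209.417806777293
[[-0.919, -0.293, 0.264, 0.224], [-0.394, 0.68, -0.619, 0.533], [0.002, -0.672, -0.74, 0.777], [0.0, 0.0, 0.0, 1.0]] 458.6162699980672 280.1233394909535 212.27535386390545
[[0.374, -0.893, -0.252, 0.278], [-0.927, -0.361, -0.099, -0.507], [-0.002, 0.271, -0.963, 0.373], [0.0, 0.0, 0.0, 1.0]] 368.41088313308717 281.04542649246457 208.26094703984035
{'t': 0.15, 'joint_positions': array([-1.39607524e+00,  1.58919167e-01,  1.59788591e+00, -4.06747139e-05,
        1.38621530e+00, -2.10084150e-01]), 'qvel': array([-0.00022053, -0.00047167, -0.00435572,  0.00064608, -0.00079813,
        0.0003891 ]), 'effort': array([-7.55109177e-04, -3.96377134e+01, -3.31784570e+01, -2.19845629e-04,
        5.35579733e-03,  4.67840806e-06]), 'eef_pos': array([ 0.21579062, -0.53275409,  0.40396313]), 'orientation': array([-3.08221877e+00, -6.00466664e-01,  2.31261149e-05]), 'ft_force': array([ 0.51789414, -0.67676298, -0.13450908]), 'moment': array([-0.03707915, -0.03765213,  0.0051992 ]), 'gripper_force': 0.0, 'finger_gap': 0.08524951213100894}
```

View pics/scene0.png

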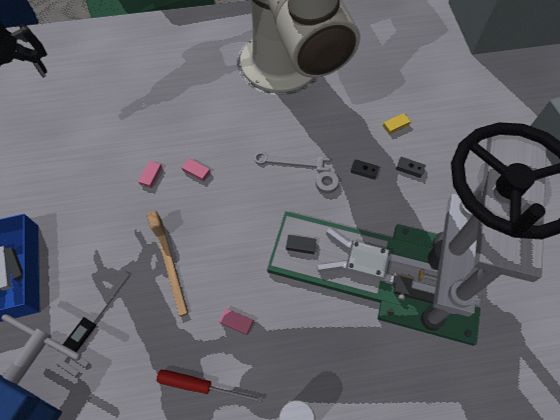

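View pics/side0.png

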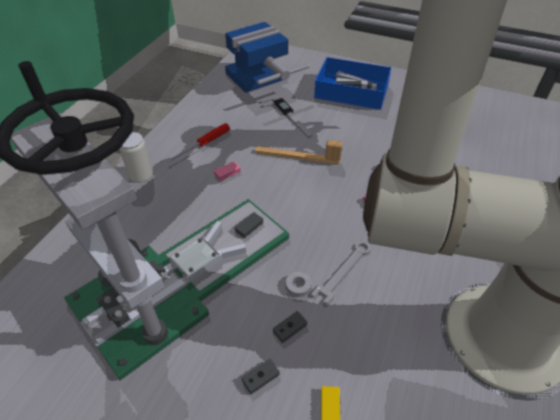

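View pics/wrist0.png

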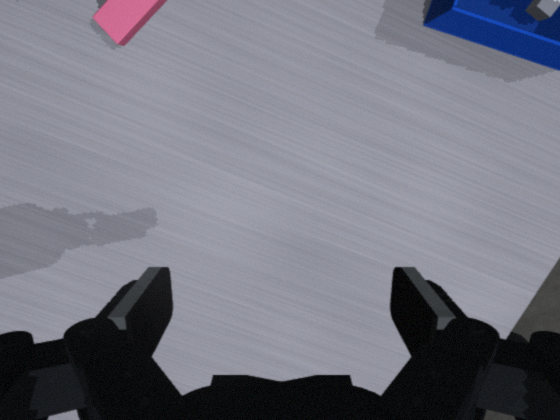

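Scene view: the stick has its grip at about (155,222) and its tip at (184,313). Dark block candidates are (301,243), plain and on the bed; (365,169) and (411,167), both with holes, so finished parts. The pink and yellow blocks are decoys. The blank is therefore (301,243), which I'll confirm in a crop.

```bash
python3 - <<'E'
from h import *
d=load('scene0'); im=d['img']
c=im[195:350,260:490][:,:,::-1]; cv2.imwrite('pics/c1.png',cv2.resize(c,None,fx=3.4,fy=3.4,interpolation=cv2.INTER_CUBIC))
hsv=cv2.cvtColor(im,cv2.COLOR_RGB2HSV)
m=cv2.inRange(hsv,(8,90,60),(22,255,255)); m[:,:120]=0;m[:200]=0;m[330:]=0;m[:,230:]=0
cs,_=cv2.findContours(m,0,2); k=max(cs,key=cv2.contourArea); print('stick',cv2.contourArea(k),cv2.boxPoints(cv2.minAreaRect(k)).tolist())
print(k[:,0][np.argsort(k[:,0,1])][[0,1,2,3,-4,-3,-2,-1]].tolist())
g=im.max(2); m=((g<75)*255).astype(np.uint8); m2=np.zeros_like(m); m2[230:260,280:325]=m[230:260,280:325]
cs,_=cv2.findContours(m2,0,2); k=max(cs,key=cv2.contourArea); b=cv2.boxPoints(cv2.minAreaRect(k)); print('blank',b.tolist()); 
for p in b: print(onz(d,*p,0.036))
E
```

```text
stick 747.5 [[146.13336181640625, 213.261962890625], [156.6827392578125, 209.786865234375], [190.524658203125, 312.52130126953125], [179.97528076171875, 315.99639892578125]]
[[153, 211], [155, 211], [150, 212], [152, 212], [186, 314], [184, 314], [183, 315], [180, 315]]
blank [[285.4324645996094, 249.5946044921875], [287.8567810058594, 234.24053955078125], [318.4108581542969, 239.06484985351562], [315.9865417480469, 254.41891479492188]]
[ 0.55122596 -0.06838916  0.036     ]
[ 0.51799798 -0.05811933  0.036     ]
[0.53873365 0.00303368 0.036     ]
[ 0.57144878 -0.00815316  0.036     ]
```

View pics/c1.png

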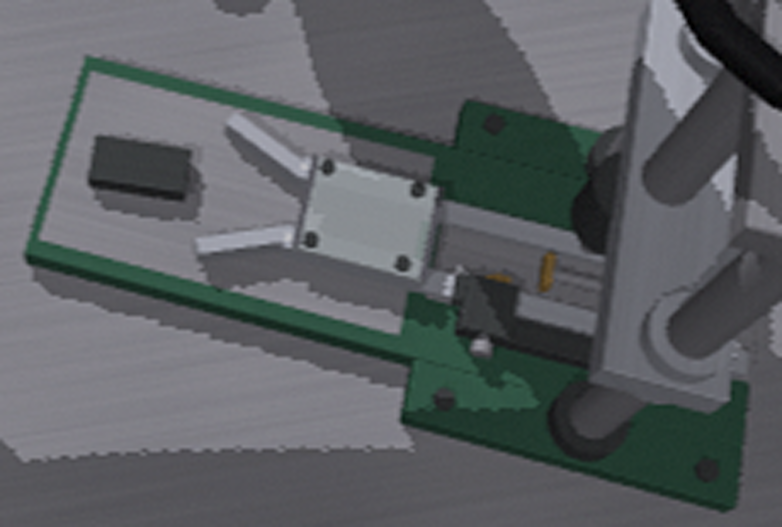

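The crop confirms the plain, hole-free block on the infeed bed at crop (140,165), so that is the blank. The guard plate is at crop (370,215) and the bed's rear corners are at (88,58) and (27,250).

```bash
python3 - <<'E'
from h import *
d=load('scene0')
q=lambda x,y:(260+x/3.4,195+y/3.4)
print('bed');A=onz(d,*q(88,58),.02);B=onz(d,*q(28,246),.02);print(A,B,np.linalg.norm(A-B))
C=onz(d,*q(405,352),.02);v=C-B;print('dir from bed edge',np.degrees(np.arctan2(-v[0],v[1])),'u',(B-A)[:2])
im=d['img'].astype(int); 
hsv=cv2.cvtColor(d['img'],cv2.COLOR_RGB2HSV); print('guard hsv',hsv[258,368],hsv[250,365],'bed',hsv[270,300],hsv[245,330])
G=[onz(d,*q(*p),.043) for p in((315,154),(441,185),(427,281),(297,247))]
for i in range(4): print(G[i],np.linalg.norm(G[i]-G[i-1]))
print('gc',np.mean(G,0)); v=(G[1]+G[2]-G[0]-G[3]);print('dir',np.degrees(np.arctan2(-v[0],v[1])))
for n in('scene0','side0'):
    d=load(n);im=d['img'];hsv=cv2.cvtColor(im,cv2.COLOR_RGB2HSV)
    m=cv2.inRange(hsv,(8,90,60),(22,255,255))
    x0,x1,y0,y1=(120,230,200,330) if n=='scene0' else (245,350,130,175)
    c=im[y0:y1,x0:x1,::-1]; cv2.imwrite('pics/s_'+n+'.png',cv2.resize(c,None,fx=4,fy=4,interpolation=cv2.INTER_CUBIC))
a=cv2.imread('pics/s_scene0.png');b=cv2.imread('pics/s_side0.png');h=np.zeros((a.shape[0],a.shape[1]-80+b.shape[1]-60,3),np.uint8)
h=np.zeros((max(a.shape[0],b.shape[0]),340+b.shape[1],3),np.uint8);h[:a.shape[0],:340]=a[:,60:400];h[:b.shape[0],340:]=b;cv2.imwrite('pics/c2.png',h);print(h.shape)
E
```

```text
bed
[ 0.45840998 -0.05318866  0.02      ] [ 0.57816985 -0.10853652  0.02      ] 0.1319310924384164
dir from bed edge -25.320706069781867 u [ 0.11975988 -0.05534786]
guard hsv [103  16 145] [105  17 152] bed [120  10 134] [124  15 138]
[0.5552771  0.07129279 0.043     ] 0.06096862888174031
[0.58674937 0.14155991 0.043     ] 0.07699333320898502
[0.64377737 0.11833803 0.043     ] 0.06157473702028523
[0.6115945  0.04793633 0.043     ] 0.07740888782952599
gc [0.59934958 0.09478176 0.043     ]
dir -24.347599568665487
(520, 760, 3)
```

View pics/c2.png

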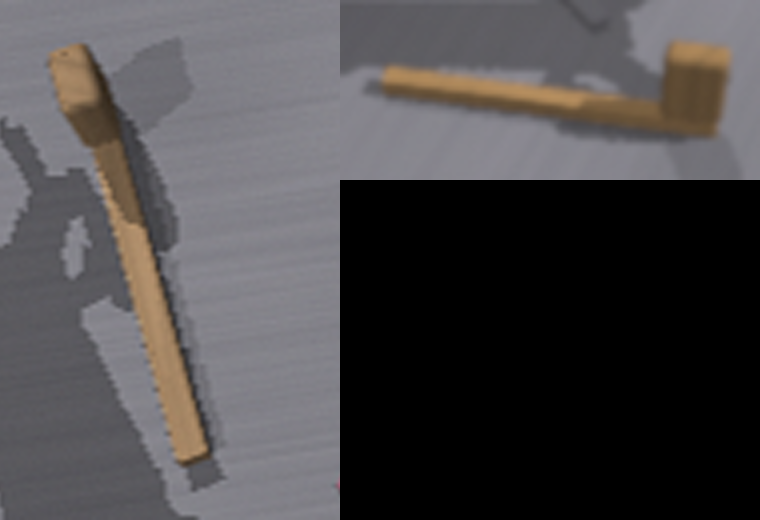

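Crop: in the left panel (scene) the grip top's corners are at (50,57), (85,43), (108,95) and (72,112), and the tip's end is at (178,460)–(208,451). The right panel (side) has the grip top at about (698,48) and the tip at (385,80).

```bash
python3 - <<'E'
from h import *
d=load('scene0'); q=lambda x,y:(135+x/4,200+y/4)
G=[onz(d,*q(*p),.062) for p in((50,57),(85,43),(108,95),(72,112))]
for i in range(4): print(G[i],np.linalg.norm(G[i]-G[i-1]))
g=np.mean(G,0); t=(onz(d,*q(178,460),.012)+onz(d,*q(208,451),.012))/2
v=t-g;v[2]=0;print(g,t,np.linalg.norm(v),np.degrees(np.arctan2(-v[0],v[1])))
s=load('side0'); print('check side grip',proj(s,g),'vs',245+(698-340)/4,130+55/4,' tip',proj(s,t),'vs',245+(385-340)/4,130+75/4)
st=telemetry.state();Rm=R.from_rotvec(st['orientation']).as_matrix();print(Rm)
# tool y (closing) must be perpendicular to stick axis
u=v/np.linalg.norm(v)
for sx in(1,-1):
    x=sx*u; z=np.array([0,0,-1.]);Rt=np.c_[x,np.cross(z,x),z]; print('turn',R.from_matrix(Rm.T@Rt).as_rotvec(degrees=True))
print('shift tool', Rm.T@(np.array([*g[:2],.04+.155])-st['eef_pos']), np.array([*g[:2],.195])-st['eef_pos'])
E
```

```text
[ 0.43878577 -0.34129381  0.062     ] 0.03503261653818681
[ 0.43344985 -0.32304188  0.062     ] 0.019015915722580587
[ 0.4654244  -0.31215178  0.062     ] 0.033778196424512755
[ 0.4721897  -0.33073628  0.062     ] 0.019777587915847585
[ 0.45246243 -0.32680594  0.062     ] [ 0.64531823 -0.28852461  0.012     ] 0.1966184667574694 -78.77288625237246
check side grip [332.3, 142.8] vs 334.5 143.75  tip [255.0, 147.8] vs 256.25 148.75
[[ 9.26868784e-01  3.75385368e-01 -2.87560469e-04]
 [ 3.75385389e-01 -9.26867764e-01  1.39903198e-03]
 [ 2.58645606e-04 -1.40466507e-03 -9.99998980e-01]]
turn [-8.16414469e-02 -7.17526602e-03  1.08210298e+01]
turn [ 1.06249115e-02 -1.20892124e-01 -1.69178928e+02]
shift tool [ 0.29661959 -0.10175005  0.20918299] [ 0.23667181  0.20594815 -0.20896313]
```

Emit:
step_arm --moves '[[[0,0,0],[0,0,0.9]],[[0,0,0],[0,0,0.9]],[[1,-0.57,0.5],[0,0,0]],[[1,-0.57,0.5],[0,0,0]],[[1,-0.57,0.5],[0,0,0]],[[1,-0.57,0.5],[0,0,0]],[[1,-0.57,0.5],[0,0,0]],[[1,-0.57,0.5],[0,0,0]]]' --claw 1

```text
t: 0.95
eef_pos: [0.347, -0.4188, 0.3289]
orientation: [-3.126, -0.308, 0.0]
ft_force: [0.2, -0.2, 0.4]
finger_gap: 0.0855
gripper_force: 0.0
```

Emit:
step_arm --moves '[[[1,-0.57,0.5],[0,0,0]],[[1,-0.57,0.5],[0,0,0]],[[1,-0.57,0.5],[0,0,0]],[[1,-0.57,0.5],[0,0,0]],[[0.9,-0.53,0.5],[0,0,0]],[[0,0,0],[0,0,0]],[[0,0,0],[0,0,0]]]'

```text
t: 1.65
eef_pos: [0.4527, -0.3267, 0.2668]
orientation: [-3.126, -0.31, 0.002]
ft_force: [-0.6, 0.0, 0.3]
finger_gap: 0.0855
gripper_force: 0.0
```

```bash
python3 - <<'E'
from h import *
d=shot('wrist','w1.png');s=telemetry.state();print(s['t'],s['eef_pos'],s['orientation'],s['joint_positions'],s['finger_gap'])
Rm=R.from_rotvec(s['orientation']).as_matrix();print(Rm.T@(np.array([.4525,-.3268,.195])-s['eef_pos'])/.025)
E
```

```text
1.7 [ 0.45247058 -0.32744606  0.26740054] [ 3.12604946e+00  3.07906869e-01 -3.02188741e-04] [-8.42705109e-01  2.62947387e-01  1.76302963e+00 -4.45864155e-04
  1.11539300e+00  5.31926411e-01] 0.0852902748240551
[ 0.00686879 -0.02625999  2.89600992]
```

View pics/w1.png

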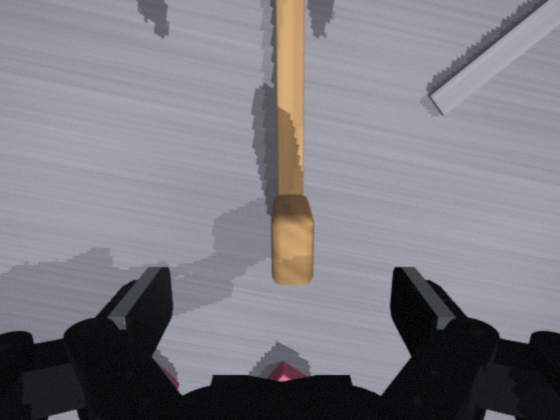

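The wrist view shows the grip centred between the fingers, with the block at (293,240) and the bar straight ahead up to (290,10).

```bash
python3 - <<'E'
from h import *
d=load('w1');T=R.from_rotvec([3.12605,.3079,-.0003]).as_matrix();p=np.array([.45247,-.32745,.2674])
for a in((272,282,.062),(313,282,.062),(272,205,.062),(312,205,.062),(277,185,.012),(303,185,.012),(277,10,.012),(304,10,.012)): print(a,np.round((T.T@(onz(d,*a)-p))*1000,1))
E
```

```text
(272, 282, 0.062) [-22.   -5.8 205.4]
(313, 282, 0.062) [-22.   15.6 205.4]
(272, 205, 0.062) [ 19.6  -5.5 205.4]
(312, 205, 0.062) [ 19.6  14.1 205.4]
(277, 185, 0.012) [ 18.8  -3.7 255.4]
(303, 185, 0.012) [ 18.8  12.5 255.4]
(277, 10, 0.012) [117.   -3.4 255.4]
(304, 10, 0.012) [117.   11.5 255.4]
```

Emit:
step_arm --moves '[[[0,0.18,0.7],[0,0,0]],[[0,0,0.8],[0,0,0]],[[0,0,0.8],[0,0,0]],[[0,0,0.6],[0,0,0]],[[0,0,0],[0,0,0]],[[0,0,0],[0,0,0]]]'

```text
t: 2.3
eef_pos: [0.4535, -0.332, 0.1953]
orientation: [3.126, 0.307, 0.0]
ft_force: [0.2, 0.6, 0.1]
finger_gap: 0.0853
gripper_force: 0.0
```

Emit:
step_arm --moves '[[[0,0,0],[0,0,0]],[[0,0,0],[0,0,0]],[[0,0,0],[0,0,0]],[[0,0,0],[0,0,0]],[[0,0,0],[0,0,0]],[[0,0,0],[0,0,0]],[[0,0,0],[0,0,0]]]' --claw -1

```text
t: 3.0
eef_pos: [0.4538, -0.3316, 0.1951]
orientation: [3.126, 0.308, 0.001]
ft_force: [-0.4, 0.5, 3.6]
finger_gap: 0.0214
gripper_force: 59.1
```

Emit:
step_arm --moves '[[[0,0,-0.4],[0,0,0]],[[0,0,-0.8],[0,0,0]],[[0,0,-0.8],[0,0,0]],[[0,0,-0.5],[0,0,-1]],[[0,0,0],[0,0,-1]],[[0,0,0],[0,0,-1]],[[0,0,0],[0,0,-1]],[[0,0,0],[0,0,-1]]]'

```text
t: 3.8
eef_pos: [0.4534, -0.3313, 0.2573]
orientation: [-2.937, -1.113, 0.0]
ft_force: [-0.3, -0.4, -1.5]
finger_gap: 0.0216
gripper_force: 58.5
```

Emit:
step_arm --moves '[[[0,0,0],[0,0,-1]],[[0,0,0],[0,0,-1]],[[0,0,0],[0,0,-1]],[[0,0,0],[0,0,-1]],[[0.7,-0.6,0],[0,0,0]],[[0.7,-0.6,0],[0,0,0]],[[0.7,-0.6,0],[0,0,0]],[[0,0,0],[0,0,0]]]'

```text
t: 4.6
eef_pos: [0.4338, -0.2625, 0.2566]
orientation: [-2.642, -1.694, 0.001]
ft_force: [-0.2, -0.1, -2.5]
finger_gap: 0.0213
gripper_force: 58.9
```

```bash
python3 - <<'E'
from h import *
d=shot('wrist','w2.png');e=shot('scene','sc2.png');s=telemetry.state();print(s['t'],s['eef_pos'],s['orientation'],s['finger_gap'],s['ft_force'])
im=np.hstack([d['img'],e['img'][100:360,120:500][:, :]][:1]);cv2.imwrite('pics/w2.png',im[:,:,::-1])
E
```

```text
4.7 [ 0.43468932 -0.26484445  0.257462  ] [ 2.64501653e+00  1.69411832e+00 -1.88671536e-04] 0.02152688479370043 [-0.4597687  -0.39197753 -0.168385  ]
```

View pics/w2.png

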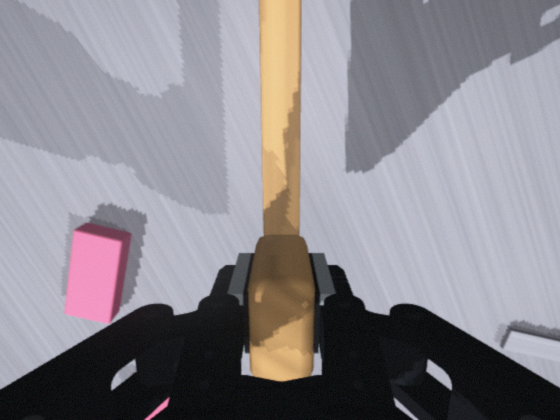

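The wrist view shows the stick held straight: bar centre at (281,0) down to (282,230), grip at (281,300). I'll check its tip in the scene image.

```bash
python3 - <<'E'
from h import *
for n in('scene',):
    d=load('sc2');hsv=cv2.cvtColor(d['img'],cv2.COLOR_RGB2HSV)
    m=cv2.inRange(hsv,(8,90,60),(22,255,255));m[:150]=0;m[:,:120]=0;m[:,320:]=0
    cs,_=cv2.findContours(m,0,2);k=max(cs,key=cv2.contourArea)[:,0]
    print(k[np.argsort(-k[:,0])[:10]].tolist(),k[:,0].min())
    h=np.radians(65.26);f=np.array([np.cos(h),np.sin(h),0]);x=np.array([f[1],-f[0],0]);c=np.array([.4347,-.2648,.0625])
    for s in(-8,8):
        for z in (0,.012): print(s,z,proj(d,c+.2*f+x*s/1000+[0,0,z]))
    # channel frame re-measure: guard centre etc given M
    M=np.array([.5805,.0539,.02])
    print(((c-M)@f,(c-M)@x))
E
```

```text
[[275, 228], [275, 225], [274, 231], [274, 229], [274, 224], [271, 224], [270, 231], [270, 223], [269, 230], [267, 223]] 182
-8 0 [276.8, 227.6]
-8 0.012 [276.7, 225.1]
8 0 [274.6, 234.5]
8 0.012 [274.4, 232.1]
(np.float64(-0.3504659918440197), np.float64(0.0009584157696499689))
```

Emit:
step_arm --moves '[[[0,0,0.5],[0,0,0]],[[0,0,0.6],[0,0,0]],[[0.3,0,0.35],[0,0,0]],[[0.3,0,0.1],[0,0,0]],[[0,0,0.05],[0,0,0]],[[0,0,0],[0,0,0]]]'

```text
t: 5.3
eef_pos: [0.4413, -0.2512, 0.2174]
orientation: [2.645, 1.694, 0.0]
ft_force: [-0.7, 0.2, -0.3]
finger_gap: 0.0214
gripper_force: 58.9
```

```bash
python3 - <<'E'
from h import *
d=shot('scene','sc3.png');e=shot('side','sd3.png');s=telemetry.state();print(s['t'],s['eef_pos'],s['orientation'],s['ft_force'])
a=cv2.resize(d['img'][190:310,220:400],None,fx=3,fy=3,interpolation=cv2.INTER_CUBIC)
b=cv2.resize(e['img'][190:310,150:300],None,fx=3,fy=3,interpolation=cv2.INTER_CUBIC)[:360,:250*1]
b=cv2.resize(e['img'][190:310,200:285],None,fx=3,fy=3,interpolation=cv2.INTER_CUBIC)
cv2.imwrite('pics/c3.png',np.hstack([a,b])[:,:,::-1])
E
```

```text
5.4 [ 0.44129314 -0.25156083  0.21776908] [2.64469743e+00 1.69333376e+00 3.34063043e-04] [-0.31299477 -0.17740043 -0.20513582]
```

View pics/c3.png

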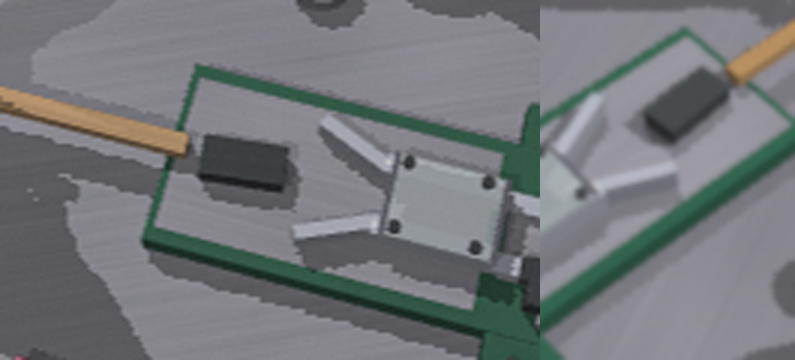

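The crop shows the tip at (187,146), about 7 mm behind the blank's tail at (201,153), and in line with the guard's centre line. I'll push gently from here.

Emit:
step_arm --moves '[[[0.1,0,0],[0,0,0]],[[0.1,0,0],[0,0,0]],[[0.1,0,0],[0,0,0]],[[0.1,0,0],[0,0,0]],[[0.1,0,0],[0,0,0]],[[0.15,0,0],[0,0,0]],[[0.2,0,0],[0,0,0]],[[0.2,0,0],[0,0,0]]]'

```text
t: 6.2
eef_pos: [0.4521, -0.2271, 0.2172]
orientation: [2.646, 1.694, 0.0]
ft_force: [-0.6, -0.2, -0.4]
finger_gap: 0.0213
gripper_force: 58.9
```

Emit:
step_arm --moves '[[[0.2,0,0],[0,0,0]],[[0.2,0,0],[0,0,0]],[[0.2,0,0],[0,0,0]],[[0.2,0,0],[0,0,0]],[[0.2,0,0],[0,0,0]],[[0.2,0,0],[0,0,0]],[[0.2,0,0],[0,0,0]]]'

```text
t: 6.9
eef_pos: [0.4668, -0.1953, 0.2172]
orientation: [-2.646, -1.694, 0.0]
ft_force: [0.4, -0.6, -0.8]
finger_gap: 0.0215
gripper_force: 58.9
```

```bash
python3 - <<'E'
from h import *
d=shot('scene','sc4.png');e=shot('side','sd4.png');s=telemetry.state();p=s['eef_pos'];print(s['t'],p,s['orientation'],s['ft_force'])
h=np.radians(65.3);f=np.array([np.cos(h),np.sin(h)]);x=np.array([f[1],-f[0]]);r=p[:2]-[.5805,.0539];print('tip y',r@f*1e3+200,'x',r@x*1e3)
a=cv2.resize(d['img'][190:310,260:440],None,fx=3,fy=3,interpolation=cv2.INTER_CUBIC)
b=cv2.resize(e['img'][190:310,180:265],None,fx=3,fy=3,interpolation=cv2.INTER_CUBIC)
cv2.imwrite('pics/c4.png',np.hstack([a,b])[:,:,::-1])
E
```

```text
7.0 [ 0.46681304 -0.19506398  0.21714167] [-2.64505351e+00 -1.69435910e+00 -2.88172076e-04] [ 0.44499247 -0.13654127 -1.59302107]
tip y -73.69184366060637 x 0.7483183702595677
```

View pics/c4.png

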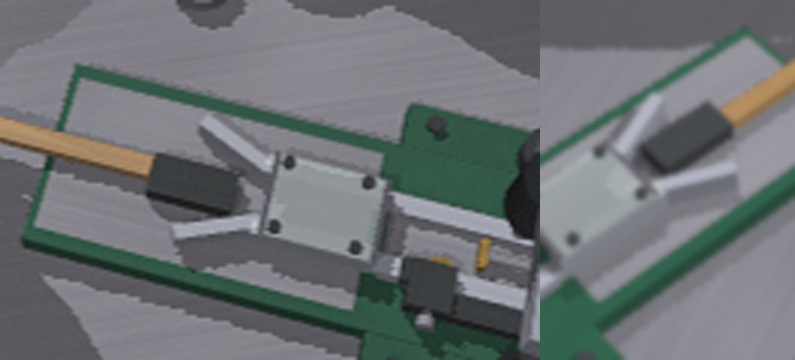

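The blank (195,183) is square on the stick and entering the narrowing guides, slightly to the +x side. I'll go on gently through the mouth.

Emit:
step_arm --moves '[[[0.1,0,0],[0,0,0]],[[0.1,0,0],[0,0,0]],[[0.1,0,0],[0,0,0]],[[0.1,0,0],[0,0,0]]]'

```text
t: 7.4
eef_pos: [0.4709, -0.1865, 0.2172]
orientation: [2.646, 1.693, -0.0]
ft_force: [-1.1, -0.9, -0.9]
finger_gap: 0.0214
gripper_force: 59.0
```

Emit:
step_arm --moves '[[[0.1,0,0],[0,0,0]],[[0.1,0,0],[0,0,0]],[[0.1,0,0],[0,0,0]],[[0.1,0,0],[0,0,0]]]'

```text
t: 7.8
eef_pos: [0.4751, -0.1773, 0.2172]
orientation: [-2.646, -1.694, 0.0]
ft_force: [0.2, 0.2, -1.7]
finger_gap: 0.0214
gripper_force: 59.0
```

Emit:
step_arm --moves '[[[0.1,0,0],[0,0,0]],[[0.1,0,0],[0,0,0]],[[0.1,0,0],[0,0,0]],[[0.1,0,0],[0,0,0]]]'

```text
t: 8.2
eef_pos: [0.4793, -0.1682, 0.2172]
orientation: [-2.646, -1.694, -0.0]
ft_force: [-1.1, -0.3, -0.3]
finger_gap: 0.0216
gripper_force: 59.0
```

Emit:
step_arm --moves '[[[0.16,0,0],[0,0,0]],[[0.16,0,0],[0,0,0]],[[0.16,0,0],[0,0,0]],[[0.16,0,0],[0,0,0]],[[0.16,0,0],[0,0,0]],[[0.16,0,0],[0,0,0]],[[0.16,0,0],[0,0,0]],[[0.16,0,0],[0,0,0]]]'

```text
t: 9.0
eef_pos: [0.4927, -0.1391, 0.2172]
orientation: [-2.646, -1.694, 0.0]
ft_force: [-0.0, -0.1, -0.3]
finger_gap: 0.0211
gripper_force: 59.0
```

Emit:
step_arm --moves '[[[0.16,0,0],[0,0,0]],[[0.16,0,0],[0,0,0]],[[0.16,0,0],[0,0,0]],[[0.16,0,0],[0,0,0]],[[0.16,0,0],[0,0,0]],[[0.16,0,0],[0,0,0]],[[0.16,0,0],[0,0,0]],[[0.16,0,0],[0,0,0]]]'

```text
t: 9.8
eef_pos: [0.5061, -0.11, 0.2172]
orientation: [-2.646, -1.694, 0.0]
ft_force: [0.4, 0.1, -1.3]
finger_gap: 0.021
gripper_force: 59.0
```

```bash
python3 - <<'E'
from h import *
e=shot('side','sd5.png');d=shot('scene','sc5.png');s=telemetry.state();p=s['eef_pos'];print(s['t'],p,s['orientation'],s['ft_force'])
h=np.radians(65.3);f=np.array([np.cos(h),np.sin(h)]);x=np.array([f[1],-f[0]]);r=p[:2]-[.5805,.0539];print('tip y',r@f*1e3+200,'x',r@x*1e3)
a=cv2.resize(d['img'][200:300,300:440],None,fx=3,fy=3,interpolation=cv2.INTER_CUBIC)
b=cv2.resize(e['img'][210:310,140:260],None,fx=3,fy=3,interpolation=cv2.INTER_CUBIC)
cv2.imwrite('pics/c5.png',np.hstack([a,b])[:,:,::-1])
E
```

```text
9.9 [ 0.50619407 -0.1098344   0.21722442] [-2.64556555e+00 -1.69419736e+00 -5.55002475e-04] [-0.29976548 -0.11246279 -1.84098622]
tip y 20.1959530352473 x 0.9116692466860671
```

View pics/c5.png

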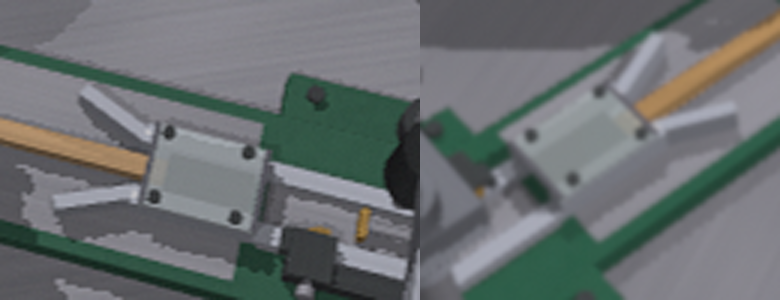

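The blank is in the tunnel under the guard with the tip behind it. Next I'll push in small steps and feel for the catch.

Emit:
step_arm --moves '[[[0.12,0,0],[0,0,0]],[[0.12,0,0],[0,0,0]],[[0.12,0,0],[0,0,0]],[[0.12,0,0],[0,0,0]],[[0.12,0,0],[0,0,0]],[[0.12,0,0],[0,0,0]],[[0.12,0,0],[0,0,0]],[[0.12,0,0],[0,0,0]]]'

```text
t: 10.7
eef_pos: [0.5161, -0.0883, 0.2172]
orientation: [2.646, 1.694, -0.0]
ft_force: [0.6, -1.2, -1.8]
finger_gap: 0.0213
gripper_force: 58.9
```

Emit:
step_arm --moves '[[[0.12,0,0],[0,0,0]],[[0.12,0,0],[0,0,0]],[[0.12,0,0],[0,0,0]],[[0.12,0,0],[0,0,0]],[[0.12,0,0],[0,0,0]],[[0.12,0,0],[0,0,0]]]'

```text
t: 11.3
eef_pos: [0.5236, -0.072, 0.2172]
orientation: [-2.646, -1.694, 0.0]
ft_force: [-0.6, -1.1, -0.8]
finger_gap: 0.0215
gripper_force: 59.0
```

Emit:
step_arm --moves '[[[0.1,0,0],[0,0,0]],[[0.1,0,0],[0,0,0]],[[0.1,0,0],[0,0,0]],[[0.1,0,0],[0,0,0]]]'

```text
t: 11.7
eef_pos: [0.5278, -0.0629, 0.2172]
orientation: [-2.646, -1.694, -0.0]
ft_force: [-1.3, 0.2, -1.3]
finger_gap: 0.0212
gripper_force: 59.0
```

Emit:
step_arm --moves '[[[0.1,0,0],[0,0,0]],[[0.1,0,0],[0,0,0]],[[0.1,0,0],[0,0,0]],[[0.1,0,0],[0,0,0]]]'

```text
t: 12.1
eef_pos: [0.532, -0.0538, 0.2172]
orientation: [-2.646, -1.694, 0.0]
ft_force: [-0.7, -1.0, -0.6]
finger_gap: 0.0215
gripper_force: 59.0
```

Emit:
step_arm --moves '[[[0.08,0,0],[0,0,0]],[[0.08,0,0],[0,0,0]],[[0.08,0,0],[0,0,0]],[[0.08,0,0],[0,0,0]]]'

```text
t: 12.5
eef_pos: [0.5354, -0.0466, 0.2172]
orientation: [-2.646, -1.694, -0.0]
ft_force: [-0.7, -0.2, -0.6]
finger_gap: 0.0214
gripper_force: 59.0
```

Emit:
step_arm --moves '[[[0.08,0,0],[0,0,0]],[[0.08,0,0],[0,0,0]],[[0.08,0,0],[0,0,0]],[[0.08,0,0],[0,0,0]]]'

```text
t: 12.9
eef_pos: [0.5386, -0.0397, 0.2173]
orientation: [2.646, 1.694, -0.001]
ft_force: [-2.4, -4.4, 0.1]
finger_gap: 0.0213
gripper_force: 59.1
```

Emit:
step_arm --moves '[[[0.08,0,0],[0,0,0]],[[0.08,0,0],[0,0,0]],[[0.08,0,0],[0,0,0]],[[0.08,0,0],[0,0,0]]]'

```text
t: 13.3
eef_pos: [0.542, -0.0324, 0.2172]
orientation: [2.646, 1.694, -0.001]
ft_force: [-2.4, -5.3, -0.2]
finger_gap: 0.0216
gripper_force: 59.1
```

Emit:
step_arm --moves '[[[0.08,0,0],[0,0,0]],[[0.08,0,0],[0,0,0]],[[0.08,0,0],[0,0,0]],[[0.08,0,0],[0,0,0]]]'

```text
t: 13.7
eef_pos: [0.5453, -0.0252, 0.2172]
orientation: [2.645, 1.694, -0.002]
ft_force: [-3.9, -6.1, 0.9]
finger_gap: 0.0216
gripper_force: 59.2
```

Emit:
step_arm --moves '[[[0.06,0,0],[0,0,0]],[[0.06,0,0],[0,0,0]],[[0.06,0,0],[0,0,0]],[[0.06,0,0],[0,0,0]]]'

```text
t: 14.1
eef_pos: [0.5477, -0.02, 0.2172]
orientation: [2.645, 1.694, -0.002]
ft_force: [-4.6, -6.5, 0.2]
finger_gap: 0.0213
gripper_force: 59.2
```

Emit:
step_arm --moves '[[[0.06,0,0],[0,0,0]],[[0.06,0,0],[0,0,0]],[[0.06,0,0],[0,0,0]]]'

```text
t: 14.4
eef_pos: [0.5496, -0.0159, 0.2172]
orientation: [2.645, 1.694, -0.003]
ft_force: [-3.5, -8.1, 0.9]
finger_gap: 0.0214
gripper_force: 59.3
```

Emit:
step_arm --moves '[[[0.05,0,0],[0,0,0]],[[0.05,0,0],[0,0,0]]]'

```text
t: 14.6
eef_pos: [0.5506, -0.0137, 0.2172]
orientation: [2.645, 1.694, -0.003]
ft_force: [-3.9, -7.8, 1.5]
finger_gap: 0.0211
gripper_force: 59.3
```

Emit:
step_arm --moves '[[[0.04,0,0],[0,0,0]],[[0.04,0,0],[0,0,0]]]'

```text
t: 14.8
eef_pos: [0.5514, -0.012, 0.2172]
orientation: [2.645, 1.694, -0.003]
ft_force: [-4.0, -7.7, 0.8]
finger_gap: 0.0213
gripper_force: 59.3
```

Emit:
step_arm --moves '[[[0.04,0,0],[0,0,0]],[[0.04,0,0],[0,0,0]]]'

```text
t: 15.0
eef_pos: [0.5523, -0.0102, 0.2173]
orientation: [2.645, 1.694, -0.003]
ft_force: [-3.6, -8.0, 1.1]
finger_gap: 0.0215
gripper_force: 59.3
```

Emit:
step_arm --moves '[[[0.04,0,0],[0,0,0]],[[0.04,0,0],[0,0,0]]]'

```text
t: 15.2
eef_pos: [0.5531, -0.0084, 0.2172]
orientation: [2.645, 1.694, -0.003]
ft_force: [-4.4, -8.8, 2.4]
finger_gap: 0.0215
gripper_force: 59.3
```

Emit:
step_arm --moves '[[[0.04,0,0],[0,0,0]]]'

```text
t: 15.3
eef_pos: [0.5535, -0.0075, 0.2173]
orientation: [2.645, 1.694, -0.003]
ft_force: [-3.6, -9.1, 0.8]
finger_gap: 0.0213
gripper_force: 59.3
```

Emit:
step_arm --moves '[[[0.04,0,0],[0,0,0]]]'

```text
t: 15.4
eef_pos: [0.5539, -0.0066, 0.2173]
orientation: [2.645, 1.694, -0.003]
ft_force: [-5.3, -7.5, 1.9]
finger_gap: 0.0211
gripper_force: 59.3
```

Emit:
step_arm --moves '[[[0.03,0,0],[0,0,0]]]'

```text
t: 15.5
eef_pos: [0.5542, -0.006, 0.2173]
orientation: [2.645, 1.694, -0.003]
ft_force: [-5.5, -8.4, 1.8]
finger_gap: 0.0213
gripper_force: 59.3
```

Emit:
step_arm --moves '[[[0.03,0,0],[0,0,0]]]'

```text
t: 15.6
eef_pos: [0.5546, -0.0053, 0.2173]
orientation: [2.645, 1.694, -0.003]
ft_force: [-4.9, -8.5, 1.9]
finger_gap: 0.0216
gripper_force: 59.3
```

Emit:
step_arm --moves '[[[0.03,0,0],[0,0,0]]]'

```text
t: 15.7
eef_pos: [0.5549, -0.0046, 0.2173]
orientation: [2.645, 1.693, -0.003]
ft_force: [-4.7, -8.1, 0.9]
finger_gap: 0.0214
gripper_force: 59.3
```

Emit:
step_arm --moves '[[[0.03,0,0],[0,0,0]]]'

```text
t: 15.8
eef_pos: [0.5552, -0.0039, 0.2173]
orientation: [2.645, 1.693, -0.003]
ft_force: [-3.6, -9.1, 1.9]
finger_gap: 0.0217
gripper_force: 59.3
```

Emit:
step_arm --moves '[[[0.03,0,0],[0,0,0]]]'

```text
t: 15.9
eef_pos: [0.5555, -0.0034, 0.2173]
orientation: [2.645, 1.694, -0.004]
ft_force: [-6.2, -11.7, 2.0]
finger_gap: 0.0218
gripper_force: 59.3
```

Emit:
step_arm --moves '[[[0.03,0,0],[0,0,0]]]'

```text
t: 16.0
eef_pos: [0.5557, -0.0032, 0.2174]
orientation: [2.644, 1.694, -0.006]
ft_force: [-7.1, -14.7, 3.0]
finger_gap: 0.0212
gripper_force: 59.5
```

Emit:
step_arm --moves '[[[0.03,0,0],[0,0,0]]]'

```text
t: 16.1
eef_pos: [0.556, -0.003, 0.2175]
orientation: [2.643, 1.694, -0.008]
ft_force: [-8.4, -17.0, 4.4]
finger_gap: 0.0216
gripper_force: 59.7
```

Emit:
step_arm --moves '[[[0.02,0,0],[0,0,0]]]'

```text
t: 16.2
eef_pos: [0.5561, -0.0029, 0.2175]
orientation: [2.642, 1.694, -0.009]
ft_force: [-8.9, -18.0, 5.1]
finger_gap: 0.0212
gripper_force: 59.8
```

About 20 N means the blank is on the buffer. I'll back off slowly: if it is caught, the force should vanish within a few mm.

Emit:
step_arm --moves '[[[-0.06,0,0],[0,0,0]],[[-0.06,0,0],[0,0,0]]]'

```text
t: 16.4
eef_pos: [0.5551, -0.0042, 0.2172]
orientation: [2.646, 1.693, -0.003]
ft_force: [-3.4, -6.6, 0.2]
finger_gap: 0.0214
gripper_force: 59.1
```

Emit:
step_arm --moves '[[[-0.05,0,0],[0,0,0]],[[-0.05,0,0],[0,0,0]]]'

```text
t: 16.6
eef_pos: [0.5542, -0.0059, 0.2171]
orientation: [-2.646, -1.693, 0.0]
ft_force: [-1.0, -1.6, -1.6]
finger_gap: 0.0211
gripper_force: 58.9
```

Emit:
step_arm --moves '[[[-0.1,0,0],[0,0,0]],[[-0.2,0,0],[0,0,0]],[[-0.3,0,0],[0,0,0]],[[-0.4,0,0],[0,0,0]],[[0,0,0],[0,0,0]],[[0,0,0],[0,0,0]]]'

```text
t: 17.2
eef_pos: [0.5437, -0.0287, 0.2172]
orientation: [-2.647, -1.692, -0.0]
ft_force: [0.4, 0.1, -2.0]
finger_gap: 0.0215
gripper_force: 58.9
```

Emit:
step_arm --moves '[[[-0.3,0,0],[0,0,0]],[[-0.6,0,0],[0,0,0]],[[-0.8,0,0],[0,0,0]],[[-0.8,0,0],[0,0,0]],[[-0.8,0,0],[0,0,0]],[[-0.8,0,0],[0,0,0]],[[-0.8,0,0],[0,0,0]],[[-0.8,0,0],[0,0,0]]]'

```text
t: 18.0
eef_pos: [0.4832, -0.1592, 0.2172]
orientation: [2.646, 1.693, -0.0]
ft_force: [0.4, 0.7, -0.8]
finger_gap: 0.0212
gripper_force: 58.9
```

Emit:
step_arm --moves '[[[-0.8,0,0],[0,0,0]],[[-0.8,0,0],[0,0,0]],[[-0.8,0,0],[0,0,0]],[[-0.8,0,0],[0,0,0]],[[-0.8,0,0],[0,0,0]],[[-0.8,0,0],[0,0,0]],[[-0.4,0,0],[0,0,0]]]'

```text
t: 18.7
eef_pos: [0.4286, -0.2776, 0.2174]
orientation: [2.647, 1.691, -0.0]
ft_force: [-0.6, 0.7, -0.3]
finger_gap: 0.0209
gripper_force: 58.9
```

```bash
python3 - <<'E'
from h import *
e=shot('side','sd6.png');d=shot('scene','sc6.png');s=telemetry.state();p=s['eef_pos'];print(s['t'],p,s['orientation'],s['ft_force'])
h=np.radians(65.3);f=np.array([np.cos(h),np.sin(h)]);x=np.array([f[1],-f[0]]);r=p[:2]-[.5805,.0539];print('tip y',r@f*1e3+200,'x',r@x*1e3)
# is the blank in the nest? dark pixel profile along channel at top height, before (scene0) vs now, in tunnel/nest
for n in('side','scene'):
  for k in('0','6'):
    im=load({'side':'sd','scene':'sc'}[n]+'6' if k=='6' else n+'0'); o=[]
    for y in range(85,200,6):
        P=np.array([.5805,.0539])+f*y/1000; u,v=proj(im,[*P,.036]); o.append(int(im['img'][int(round(v)),int(round(u))].max()))
    print(n,k,o)
E
```

```text
18.8 [ 0.42898453 -0.2770554   0.21734068] [ 2.64740751e+00  1.69060393e+00 -8.87280716e-05] [ 0.03179684 -0.3705425  -0.38393858]
tip y -163.98901560239437 x 0.6423221764310687
side 0 [57, 61, 85, 87, 125, 94, 126, 136, 132, 140, 137, 135, 133, 127, 136, 137, 136, 135, 114, 86]
side 6 [60, 65, 89, 90, 134, 129, 104, 94, 92, 97, 95, 93, 92, 89, 93, 93, 93, 92, 92, 94]
scene 0 [57, 83, 95, 94, 93, 93, 96, 94, 95, 94, 96, 83, 76, 86, 90, 72, 82, 67, 108, 109]
scene 6 [60, 86, 96, 150, 145, 142, 146, 148, 55, 64, 65, 65, 66, 65, 64, 64, 64, 69, 173, 171]
```

The scene profile shows dark from 133 to about 190 mm past the mouth, so the blank is home and holding with the stick away. I'll return the stick to where it lay.

Emit:
step_arm --moves '[[[0,0,-0.6],[0,0,0]],[[0,0,-0.8],[0,0,0]],[[0,0,-0.6],[0,0,0]],[[0,0,0],[0,0,1]],[[0,0,0],[0,0,1]],[[0,0,0],[0,0,1]],[[0,0,0],[0,0,1]],[[0,0,0],[0,0,1]]]'

```text
t: 19.6
eef_pos: [0.4298, -0.275, 0.267]
orientation: [-2.995, -0.946, -0.0]
ft_force: [0.1, -0.1, -0.6]
finger_gap: 0.021
gripper_force: 59.0
```

Emit:
step_arm --moves '[[[0,0,0],[0,0,1]],[[0,0,0],[0,0,1]],[[0,0,0],[0,0,1]],[[0,0,0],[0,0,1]],[[0.2,0.7,0],[0,0,0]],[[0.2,0.8,0],[0,0,0]],[[0.15,0.8,0],[0,0,0]],[[0,0,0],[0,0,0]]]'

```text
t: 20.4
eef_pos: [0.4551, -0.3306, 0.2675]
orientation: [3.125, 0.307, 0.002]
ft_force: [0.1, 0.4, -1.1]
finger_gap: 0.0217
gripper_force: 59.0
```

Emit:
step_arm --moves '[[[0,0,0.7],[0,0,0]],[[0,0,0.8],[0,0,0]],[[0,0,0.7],[0,0,0]],[[0,0,0.4],[0,0,0]],[[0,0,0.15],[0,0,0]],[[0,0,0.06],[0,0,0]],[[0,0,0],[0,0,0]]]'

```text
t: 21.1
eef_pos: [0.4546, -0.3296, 0.1976]
orientation: [3.126, 0.308, 0.001]
ft_force: [0.1, -0.1, -0.5]
finger_gap: 0.0217
gripper_force: 59.1
```

Emit:
step_arm --moves '[[[0,0,0.06],[0,0,0]],[[0,0,0.04],[0,0,0]],[[0,0,0],[0,0,0]]]'

```text
t: 21.4
eef_pos: [0.4546, -0.3298, 0.1951]
orientation: [3.126, 0.308, 0.001]
ft_force: [-0.8, 0.5, 2.9]
finger_gap: 0.0214
gripper_force: 59.3
```

Emit:
step_arm --moves '[[[0,0,0],[0,0,0]],[[0,0,0],[0,0,0]],[[0,0,0],[0,0,0]],[[0,0,0],[0,0,0]],[[0,0,0],[0,0,0]],[[0,0,0],[0,0,0]],[[0,0,0],[0,0,0]]]' --claw 1

```text
t: 22.1
eef_pos: [0.4543, -0.3295, 0.1944]
orientation: [-3.126, -0.308, 0.0]
ft_force: [-0.5, 0.0, 0.5]
finger_gap: 0.0856
gripper_force: 0.0
```

Emit:
step_arm --moves '[[[0,0,-0.5],[0,0,0]],[[0,0,-0.8],[0,0,0]],[[0,0,-1],[0,0,0]],[[0,0,-1],[0,0,0]],[[0,0,-1],[0,0,0]],[[0,0,0],[0,0,0]],[[0,0,0],[0,0,0]]]'

```text
t: 22.8
eef_pos: [0.4545, -0.3296, 0.3028]
orientation: [3.125, 0.308, 0.002]
ft_force: [-0.6, 0.2, -0.5]
finger_gap: 0.085
gripper_force: 0.0
```

```bash
python3 - <<'E'
from h import *
d=shot('scene','sc7.png');s=telemetry.state();print(s['t'],s['eef_pos'],s['finger_gap'],s['ft_force'])
def st(d):
    m=cv2.inRange(cv2.cvtColor(d['img'],cv2.COLOR_RGB2HSV),(8,90,60),(22,255,255));m[:,:120]=0;m[:200]=0;m[330:]=0;m[:,230:]=0
    cs,_=cv2.findContours(m,0,2);return cv2.boxPoints(cv2.minAreaRect(max(cs,key=cv2.contourArea))).round(1).tolist()
print(st(load('scene0')),st(d))
h=np.radians(65.3);f=np.array([np.cos(h),np.sin(h)])
o=[]
for y in range(85,200,6):
    u,v=proj(d,[*(np.array([.5805,.0539])+f*y/1000),.036]); o.append(int(d['img'][int(round(v)),int(round(u))].max()))
print(o)
E
```

```text
22.85 [ 0.45416363 -0.32928539  0.30154034] 0.08518605925793607 [ 0.22423006  0.50384948 -0.16269028]
[[146.10000610351562, 213.3000030517578], [156.6999969482422, 209.8000030517578], [190.5, 312.5], [180.0, 316.0]] [[147.0, 213.60000610351562], [157.89999389648438, 210.10000610351562], [191.39999389648438, 313.0], [180.5, 316.5]]
[58, 88, 95, 149, 144, 141, 147, 148, 58, 67, 64, 64, 65, 65, 64, 65, 65, 70, 111, 115]
```

The stick lies flat where it was, the gripper is clear, and the blank still holds in the nest.

```bash
python3 -c "
from station import workorder
print(workorder.close_job())"
```

```text
the job is handed in; nothing more can be done
None
```

The blank is caught in the nest about 162 mm past the mouth, the stick is released flat on the table where it first lay, and the job is handed in; no verdict came back. The push peaked at about 20 N at the wrist.

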